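# Slide the soldering board to the fume extractor and switch it on

## Robot

A 7-joint arm with a two-finger parallel gripper is mounted at the origin on the work surface. World frame = base frame: x ahead of the robot, y to its left, z up, the work surface at z = 0. Lengths are in m, angles in rad, forces in N, time in s.
With the tool pointing down it reaches from about 0.425 to 0.925 m from the base axis. Payload 6.8 kg.
Tool frame: the origin (TCP) lies on the centre line of the jaws, within the pads' length; the fingertips stand 25 mm ahead of it and the grasp point (between the pads) lies 6 mm ahead of it; z points along the fingers, y is the direction in which the jaws open and shut (so a half turn about z gives the same grasp; the last joint's range is limited). The gripper opens to 85 mm and grips with 20 to 120 N. Pads are 22 mm wide; open, the fingers measure 114 mm over their backs; the gripper's body (76 mm by 85 mm) begins 54 mm behind the grasp point. The pads swing forward as they close: fully open they stand 13 mm farther back than shut.
Start: joints at [-1.214, 0.477, 0.022, 1.555, -0.011, 1.109, -0.083], TCP at [0.303, 0.603, 0.256] pointing down, gripper open.
Joint ranges: [-2.96, 2.96], [-0.34, 2.1], [-1.41, 1.46], [0.24, 2.44], [-1.37, 4.51], [0.17, 1.92], [-2.96, 2.96]. Speed limits (rad/s): [2.39, 2.39, 3.14, 3.14, 3.14, 3.14, 3.14].

## Interface

Orientations are given as a unit quaternion [w, x, y, z].
In Python, from station import status, cams, order, models gives the robot as it stands.
- The arm moves only by the tool move_arm, never from a script. Its argument "steps" is one flat list of numbers, 7 for each row, row after row: the gripper's target within -1 to 1 (fully open at 1, half-way at 0, shut at -1), then the shift along the world's x, y, z in cm, then the turn, a rotation vector about the world's x, y, z in degrees. A call has 1 to 8 rows; each row shifts and turns the commanded pose from where the row before left it; what a row does not reach is not made up. A row lasts 1/10 s, in which the tool goes at most 50 mm and 8.59 degrees, less where a joint would pass 70% of its speed; a pose out of reach is approached as far as the arm can. A call with a gripper value outside its range is refused whole. The fingers move at their own pace and stop on an object; "newtons" is the grip in N (left out, the last holds). Time passes only in rows, so rows that do not move let the fingers close. It gives the time, the measured TCP pose, the force and the opening at its end, in the units of the state.
- status.get_obs(): the state, without advancing time (a new reading comes with each control period).
- cams.read_camera(name): name is "scene" or "top" or "wrist"; returns a dict with "pixels" (480x640x3 uint8, red, green, blue), "mtx" (3x3 intrinsics, pixels), "T" (4x4, takes a point from camera to world coordinates); the wrist camera has in their place "T_tool_cam" (4x4, takes a point from camera to tool coordinates, whose origin is the TCP and whose axes are the flange's). Camera axes: x right, y down, z forward; pixel columns grow to the right and rows downward; lengths in m; the calibration is good to about 2 mm. A picture is of the moment at which its call begins: read the wrist's pose just before it. There is no depth.
- order.hand_in(): hands the job in, once; it reports no verdict.
Trained networks look in the newest picture that a camera, given by its name, has taken for a name from the list of things; names that differ only in an ending like _2 or _b are one class to them, and where a whole thing is asked for, a point or a joint stands for the part that bears it (a point fixed in the world has none). Each returns a list of dicts, best first, with "score" (0 to 1); they miss things now and then, are a little off and sometimes report something else, mostly with a low value. They report only what shows in the picture. A call takes as long as a camera call.
- models.silhouettes(camera, query): "region" (480x640 bool, what is visible of it) and "box" ([centre column, centre row, width, height] in pixels, round what is visible of it).
- models.place_of(camera, query): "position" ([row, column] in pixels: a listed point, or the origin of a listed thing).
The state is a dict: "t": time; "q": joint angles; "joint_vel": joint speeds; "joint_torque": joint torques, N m; "eef_pos": TCP position; "tool_rot": TCP orientation; "contact_force": force on the tool from outside, world axes, zero at the start; "torque": the same for the moment, N m; "gripper_width": opening from 0.0 (shut) to 1.0 (fully open).
Only numpy, scipy, OpenCV 4.12 (cv2) and the standard library are available. Lean on these libraries where they do the work, as an engineer would, in place of code of your own. Each camera call takes 0.05 s, during which the arm holds its last target.

## Task

Slide the round soldering board, with the copper bangle lying loose on it, flat along the bench, round the steel dapping block and the punch stand without anything touching either of them, until it stands wholly inside the yellow ring in front of the fume extractor, the bangle still lying wholly on it. Then switch the extractor on: push the red selector in, turn it clockwise one position from the white dot to the green dot, and let it spring back out. Leave the tools and the jar on the bench where they are.

Things in the scene. Friction and masses are not known exactly. Their poses are not given: they have to be found in the camera images.
- board: Round, pale soldering board with a dark band round its foot: a plain solid disc 124 mm in diameter and 36 mm high, about 0.5 kg (0.35 to 0.7), too wide to grip and to be slid over the bench by pushing on its rim. Origin at the centre of its underside (z = 0 when it lies on the bench), z up; its yaw does not matter.
- bangle_mid (a point): Copper bangle lying flat and loose on top of the board: a ring 62 mm outside, 54 mm inside, 16 mm high, 60 g. This point is its centre, half-way up (44 mm above the bench). At the start it lies within 12 mm of the board's centre.
- dapping_block: Steel dapping block with round hollows, screwed to the bench: 68 x 68 mm, 64 mm high (corners 48 mm from its middle). Origin at the centre of its underside. Not to be touched. It and the punch stand may have swapped places: the nearer one (smaller x) stands on the robot's right, the other on its left, with a gap of at least 160 mm between them for the board: it passes beyond the nearer one, then on the robot's side of the farther one.
- punch_stand: Round dark wooden stand, 76 mm in diameter and 45 mm high, with upright steel punches up to 94 mm above the bench, screwed to the bench. Origin at the centre of its underside. Not to be touched.
- ring_mark (a point): Centre, on the bench, of the yellow painted ring (flat, inner diameter 160 mm, outer 176 mm) before the grille of the grey fume extractor. The extractor's box, 140 mm high and 240 mm wide, begins 190 mm from this point in +y.
- selector_base: Grey round base of the selector, fixed, 96 mm in diameter, 65 mm high; origin at the centre of its underside, z up. On its top are three dots, 42 mm from the axis: white (off) in the direction of the base's own +x axis, green (on) 60 degrees (1.047 rad) clockwise of it seen from above, yellow 120 degrees clockwise.
- selector_grip (a point): Middle of the selector's red grip bar, on its upright axis, 104 mm above the bench when out. Bar 62 mm long, 16 wide, its top 121 mm above the bench; a white line on top marks its pointing end. It stands on a black flange 72 mm in diameter, top at 87 mm. x axis: along the bar to the pointing end; z up. Fingers gripping the bar push the knob in by the flange or their grip.
- selector (a joint): Angle of the selector, rad, growing clockwise seen from above: 0 white dot (the start), 1.047 green, 2.094 yellow (end stop). Locked but for about 0.04 rad of play unless the knob is pushed in; forcing it is not allowed; friction about 0.02 N m. Pushed in, it turns freely; let go within 0.15 rad of a position it springs out and centres itself.
- plunger (a joint): How far the selector is pushed in, m: 0 out, 0.0125 fully in (rigid stop). It is free to turn from 0.011 on. A spring resists with 3 N when out to 7.5 N fully in, and pushes it back out.
- mallet: Wooden mallet lying on the bench, 0.27 m long, near the far right; origin under the middle of its head (95 mm long, 52 mm thick). Leave it.
- flux_jar: Amber jar with white cap, 64 mm wide, 75 mm high, on the right. Leave it; origin at the centre of its underside.
- file: File with wooden handle, about 0.25 m long and 24 mm high, lying on the right, beyond the board. Leave it.
- pliers: Blue-handled pliers lying at the far side of the bench, 0.15 m long. Leave them.

How it is judged:
On the way, in this order (a step that is already met when the one before it is completed fails the run):
1. the board stands still, wholly inside the yellow ring, with the bangle on it (horizontal distance between board and ring_mark below 0.02 m and height (world z) of board below 0.004 m and linear speed of board below 0.01 m/s and horizontal distance between bangle_mid and board below 0.031 m and z of bangle_mid in the frame of board between 0.04 and 0.048 m), for 0.2 s.
2. the selector is turned to the green dot and has sprung out (value of joint selector between 0.897 and 1.197 rad and value of joint plunger below 0.003 m), for 0.2 s.
At the end, for the whole second after the job is handed in: Board flat and still wholly inside the yellow ring (centre within 20 mm of the ring's), the bangle flat and wholly on it (centre within 31 mm of the board's), the selector at the green dot (within 0.15 rad) and sprung out (within 3 mm) (all of step 1 and all of step 2 and angular speed of board below 0.1 rad/s); the robot touches nothing.
It fails at once if anything touches the dapping block (contact force between dapping_block and anything else above 0.5 N).
It fails at once if anything touches the punch stand (contact force between punch_stand and anything else above 0.5 N).
It fails at once if the board is lifted off the bench (10 mm) or tipped (height (world z) of board above 0.01 m or angle between board's own z axis and vertical above 0.15 rad).
It fails at once if the mallet, jar, file or pliers are shifted by more than 20 mm (distance of any of mallet, flux_jar, file, pliers from where it was at the start of the episode above 0.02 m).
It fails at once if the selector is forced round without being pushed in (value of joint selector between 0.2 and 0.8 rad and value of joint plunger below 0.005 m).
It also fails if it takes over 72 s, if anything falls off the work surface, if the arm or the gripper's body presses on something with over 40 N, if the wrist force passes 120 N, or if a joint passes its speed limit or range.

## Working session

There is one attempt and no reset: what is moved stays moved. The work goes in short steps, Python scripts to look and compute and a tool call to move; the robot and the scene stay as the last step left them, time stands still between calls to the robot, and variables do not carry over. Pictures are saved under pics/ and viewed, and the job is handed in when it is done.

Besides the shell and the picture viewer there is one more tool, called after "Call:" as name(argument=value, ...), one argument or row to a line, values as JSON. move_arm: Moves the arm, as the interface text tells. Its arguments: {"type":"object","properties":{"steps":{"type":"array"},"newtons":{"type":"number"}},"required":["steps"]}

```bash
mkdir -p pics; ls; python3 - <<'E'
from station import status,cams,models
import cv2,numpy as np
o=status.get_obs(); print(o)
for c in ["top","scene"]:
    r=cams.read_camera(c); cv2.imwrite(f"pics/{c}0.png",r["pixels"][:,:,::-1])
    K=r["mtx"];T=r["T"];print(c,K.tolist(),T.tolist())
    for n,z in [("board",0),("bangle_mid",.044),("dapping_block",0),("punch_stand",0),("ring_mark",0),("selector_base",0),("selector_grip",.104),("mallet",0),("flux_jar",0),("file",0),("pliers",0)]:
        for p in models.place_of(c,n)[:2]:
            v,u=p["position"]; d=T[:3,:3]@np.linalg.solve(K,[u,v,1]); X=T[:3,3]+d*(z-T[2,3])/d[2]
            print(n,round(p["score"],2),np.round(p["position"],1),X.round(4))
E
```

```text
pics
{'t': 0.0, 'q': array([-1.21408126,  0.47779765,  0.02231412,  1.5564499 , -0.01152416,
        1.10929074, -0.08312328]), 'joint_vel': array([-0.00024327,  0.00027704,  0.0011144 ,  0.00081313, -0.00037072,
       -0.00150602,  0.00063052]), 'joint_torque': array([ 2.89187774e-04, -5.96460736e+01,  1.60792127e+00, -2.81185609e+01,
        1.24412833e-02,  9.37627105e-03,  4.05342030e-05]), 'eef_pos': array([0.30231984, 0.60290328, 0.25532747]), 'tool_rot': array([-1.59511956e-04,  2.30315878e-01,  9.73115497e-01, -8.95073173e-04]), 'contact_force': array([-0.19893774,  0.11689924, -0.42287007]), 'torque': array([ 0.01757725, -0.03064463,  0.03777407]), 'gripper_width': 1.0029753811439324}
top [[475.88514940186343, 0.0, 332.14014503289934], [0.0, 475.88514940186343, 240.12885122159133], [0.0, 0.0, 1.0]] [[0.02565759306953761, -0.9812493906783235, 0.19102701696696409, 0.33091691157891295], [-0.9996291666442213, -0.026927501639880808, -0.0040544851232124516, -0.10289585981359775], [0.009122341369306002, -0.1908521494478199, -0.9815764055533778, 1.2204292768126477], [0.0, 0.0, 0.0,
[... 1302 characters left out ...]
   ]
bangle_mid 0.86 [142.  335.8] [ 0.3921 -0.339   0.044 ]
dapping_block 0.86 [228.9 367.1] [ 0.4329 -0.1139  0.    ]
punch_stand 0.8 [358.6 336.9] [0.6433 0.125  0.    ]
punch_stand 0.59 [256.9 218.1] [ 0.7624 -0.2032  0.    ]
selector_base 0.88 [445.2 421.4] [0.585  0.3477 0.    ]
selector_base 0.75 [257.7 221.4] [ 0.7567 -0.198   0.    ]
selector_grip 0.94 [431.9 430.8] [0.5856 0.3489 0.104 ]
mallet 0.6 [256.3 220.7] [ 0.7567 -0.2019 -0.    ]
mallet 0.31 [432.3 429. ] [0.5592 0.3343 0.    ]
flux_jar 0.77 [129.9 235.6] [ 0.5778 -0.5216  0.    ]
file 0.98 [176.7 224.3] [ 0.6618 -0.3999  0.    ]
file 0.22 [347.2 253.5] [0.7822 0.0249 0.    ]
pliers 0.74 [345.7 254.9] [0.7783 0.0233 0.    ]
```

View pics/top0.png

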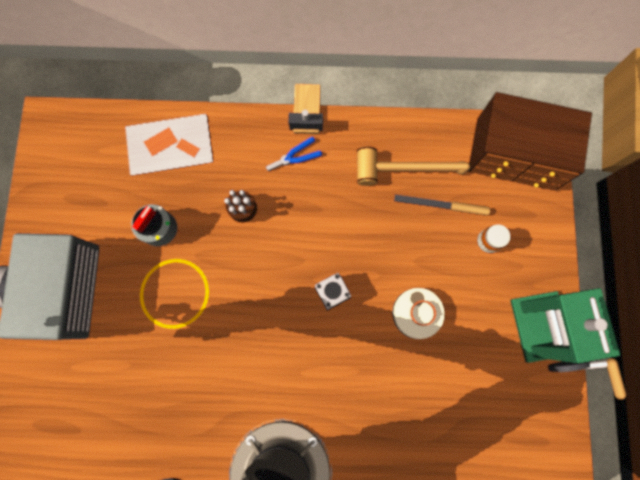

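View pics/scene0.png

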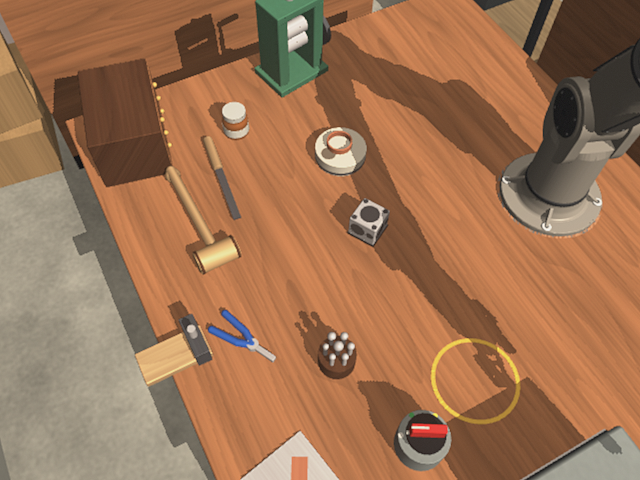

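```bash
cat > h.py <<'E'
from station import status,cams,models
import cv2,numpy as np
def proj(r,X):
    T=r["T"];p=(np.atleast_2d(X)-T[:3,3])@T[:3,:3]; p=p@r["mtx"].T; return p[:,:2]/p[:,2:]
def back(r,u,v,z):
    T=r["T"];K=r["mtx"]; d=T[:3,:3]@np.linalg.solve(K,[u,v,1]); return T[:3,3]+d*(z-T[2,3])/d[2]
def fitc(P):
    A=np.c_[2*P[:,:2],np.ones(len(P))]; s=np.linalg.lstsq(A,(P[:,:2]**2).sum(1),rcond=None)[0]
    return s[:2],np.sqrt(s[2]+s[:2]@s[:2])
def board(cam,r):
    # light+dark silhouette centroid matched against rendered cylinder hull
    S=models.silhouettes(cam,"board")
    out=[]
    for s in S[:2]:
        m=s["region"].astype(np.uint8)
        c=max(cv2.findContours(m,0,2)[0],key=cv2.contourArea)
        M=cv2.moments(cv2.convexHull(c)); g=np.array([M["m10"]/M["m00"],M["m01"]/M["m00"]])
        a=np.linspace(0,2*np.pi,72,endpoint=False); X=back(r,*g,.018)
        for _ in range(6):
            ring=np.c_[.062*np.cos(a)+X[0],.062*np.sin(a)+X[1]]
            h=cv2.convexHull(proj(r,np.r_[np.c_[ring,0*a],np.c_[ring,0*a+.036]]).astype(np.float32))
            N=cv2.moments(h); gg=np.array([N["m10"]/N["m00"],N["m01"]/N["m00"]])
            X=X+back(r,*g,.018)-back(r,*gg,.018)
        out.append((round(s["score"],2),X[:2].round(4),"area ratio",round(M["m00"]/N["m00"],2)))
    return out
def ring(r):
    hsv=cv2.cvtColor(r["pixels"],cv2.COLOR_RGB2HSV)
    m=cv2.inRange(hsv,(23,170,110),(35,255,255)); return m
def report(tag):
    o=status.get_obs(); print("t",round(o["t"],2),"tcp",o["eef_pos"].round(4))
    for c in ["top","scene"]:
        r=cams.read_camera(c); cv2.imwrite(f"pics/{c}_{tag}.png",r["pixels"][:,:,::-1])
        print(c,board(c,r))
        for p in models.place_of(c,"bangle_mid")[:1]: print(" bangle",back(r,p["position"][1],p["position"][0],.044)[:2].round(4),round(p["score"],2))
E
python3 - <<'E'
from h import *
report("1")
for c in ["top","scene"]:
    r=cams.read_camera(c); m=ring(r); v,u=np.nonzero(m)
    n,l,st,ce=cv2.connectedComponentsWithStats(cv2.dilate(m,np.ones((5,5))))
    k=1+np.argmax(st[1:,4]); sel=(l[v,u]==k); P=np.array([back(r,a,b,0) for a,b in zip(u[sel],v[sel])])
    print(c,"ring",fitc(P),sel.sum())
    for q in ["dapping_block","punch_stand","selector_base","selector_grip"]:
        print(q,[(round(s["score"],2),np.round(s["box"],0).tolist()) for s in models.silhouettes(c,q)[:1]])
    x=r["pixels"]; 
    crop=x[180:280,90:210] if c=="top" else x[395:480,370:470]
    cv2.imwrite(f"pics/sel_{c}.png",cv2.resize(crop[:,:,::-1],None,fx=6,fy=6,interpolation=2))
E
```

```text
t 1.2 tcp [0.3026 0.6034 0.2563]
top [(0.78, array([ 0.3838, -0.327 ]), 'area ratio', 0.96), (0.4, array([0.5914, 0.3516]), 'area ratio', 0.69)]
 bangle [ 0.3794 -0.3366] 0.61
scene [(0.89, array([ 0.3837, -0.3282]), 'area ratio', 0.97)]
 bangle [ 0.3888 -0.3415] 0.69
top ring (array([0.4214343 , 0.29163966]), np.float64(0.08314564052209657)) 236
dapping_block [(0.95, [330.0, 291.0, 37.0, 33.0])]
punch_stand [(0.89, [241.0, 207.0, 33.0, 34.0])]
selector_base [(0.93, [155.0, 226.0, 41.0, 45.0])]
selector_grip [(0.61, [147.0, 218.0, 27.0, 32.0])]
scene ring (array([0.40884744, 0.29052583]), np.float64(0.06958132118088796)) 5
dapping_block [(0.81, [368.0, 221.0, 43.0, 50.0])]
punch_stand [(0.7, [337.0, 354.0, 38.0, 49.0])]
selector_base [(0.66, [424.0, 441.0, 56.0, 62.0])]
selector_grip [(0.74, [428.0, 434.0, 43.0, 44.0])]
```

Call:
move_arm(
  steps=[1, 3, -4, 0, 0, 0, -7.4, 1, 3, -4, 0, 0, 0, -7.4, 1, 3, -4, 0, 0, 0, -7.4, 1, 3, -4, 0, 0, 0, -7.4, 1, 3, -4, 0, 0, 0, -7.4, 1, 3, -4, 0, 0, 0, -7.4, 1, 3, -4, 0, 0, 0, -7.4, 1, 3, -4, 0, 0, 0, -7.4],
)

```text
t: 2.8
eef_pos: [0.5435, 0.2818, 0.2567]
tool_rot: [-0.0, 0.683, 0.731, 0.0]
contact_force: [1.5, 0.4, -0.7]
gripper_width: 0.997
```

Call:
move_arm(
  steps=[1, 0, -4.9, 0, 0, 0, -7.4, 1, 0, -4.9, 0, 0, 0, -7.4, 1, 0, -4.9, 0, 0, 0, -7.4, 1, 0, -4.9, 0, 0, 0, -7.4, 1, 0, -4.9, 0, 0, 0, -7.4, 1, 0, -4.9, 0, 0, 0, -7.4, 1, 0, -4.9, 0, 0, 0, -7.4, 1, 0, -4.9, 0, 0, 0, -7.4],
)

```text
t: 3.6
eef_pos: [0.5424, -0.1103, 0.2567]
tool_rot: [-0.0, 0.955, 0.298, 0.001]
contact_force: [1.8, 0.5, 1.1]
gripper_width: 0.999
```

Call:
move_arm(
  steps=[1, -3, -3.4, 0, 0, 0, 0, 1, -3, -3.4, 0, 0, 0, 0, 1, -3, -3.4, 0, 0, 0, 0, 1, -3, -3.4, 0, 0, 0, 0, 1, -3, -3.4, 0, 0, 0, 0, 1, -3, -3.4, 0, 0, 0, 0, 1, -3, -3.4, 0, 0, 0, 0, 1, -3, -3.4, 0, 0, 0, 0],
)

```text
t: 4.4
eef_pos: [0.3014, -0.3817, 0.2567]
tool_rot: [0.0, 0.954, 0.301, 0.001]
contact_force: [0.2, 0.7, 0.5]
gripper_width: 0.997
```

Call:
move_arm(
  steps=[1, 0, 0, -4.4, 0, 0, 0, 1, 0, 0, -4.4, 0, 0, 0, 1, 0, 0, -4.4, 0, 0, 0, 1, 0, 0, -4.4, 0, 0, 0, 1, 0, 0, -3, 0, 0, 0, 1, 0, 0, -1.6, 0, 0, 0, 1, 0, 0, 0, 0, 0, 0],
)

```text
t: 5.1
eef_pos: [0.3017, -0.3797, 0.0325]
tool_rot: [-0.002, 0.954, 0.3, -0.001]
contact_force: [-0.3, -0.4, 0.7]
gripper_width: 0.995
```

```bash
python3 - <<'E'
from h import *
report("2")
r=cams.read_camera("wrist"); cv2.imwrite("pics/w2.png",r["pixels"][:,:,::-1])
E
```

```text
t 5.1 tcp [ 0.3017 -0.3797  0.0325]
top [(0.91, array([ 0.3842, -0.3267]), 'area ratio', 0.95), (0.27, array([ 0.7937, -0.0096]), 'area ratio', 0.39)]
 bangle [ 0.3821 -0.3396] 0.47
scene [(0.84, array([ 0.3848, -0.3282]), 'area ratio', 0.93), (0.49, array([0.569 , 0.3345]), 'area ratio', 0.33)]
 bangle [ 0.3894 -0.34  ] 0.54
```

View pics/scene_2.png

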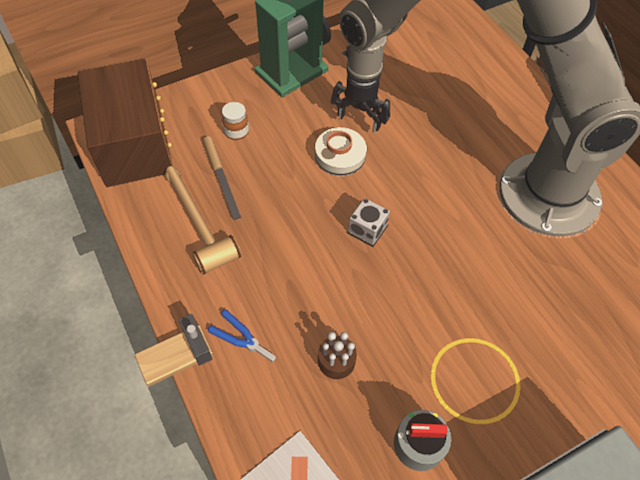

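View pics/w2.png

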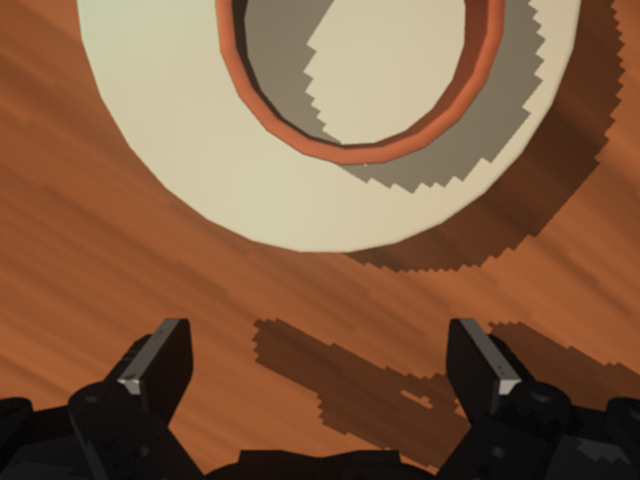

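Call:
move_arm(
  steps=[1, 0.92, 0.09, 0, 0, 0, 0, 1, 0.82, 0.57, 0, 0, 0, 0, 1, 0.82, 0.57, 0, 0, 0, 0, 1, 0.5, 0.35, 0, 0, 0, 0, 1, 0.5, 0.35, 0, 0, 0, 0, 1, 0.5, 0.35, 0, 0, 0, 0, 1, 0.5, 0.35, 0, 0, 0, 0, 1, 0.5, 0.35, 0, 0, 0, 0],
)

```text
t: 6.25
eef_pos: [0.3522, -0.3512, 0.0342]
tool_rot: [0.0, 0.954, 0.3, -0.001]
contact_force: [-3.7, -3.1, -0.5]
gripper_width: 1.0
```

```bash
python3 - <<'E'
from h import *
report("3")
r=cams.read_camera("wrist"); cv2.imwrite("pics/w3.png",r["pixels"][:,:,::-1])
E
```

```text
t 6.25 tcp [ 0.3522 -0.3512  0.0342]
top [(0.94, array([ 0.4164, -0.312 ]), 'area ratio', 0.63)]
 bangle [ 0.3992 -0.3245] 0.56
scene [(0.88, array([ 0.3984, -0.319 ]), 'area ratio', 0.96)]
 bangle [ 0.4128 -0.3262] 0.78
```

View pics/w3.png

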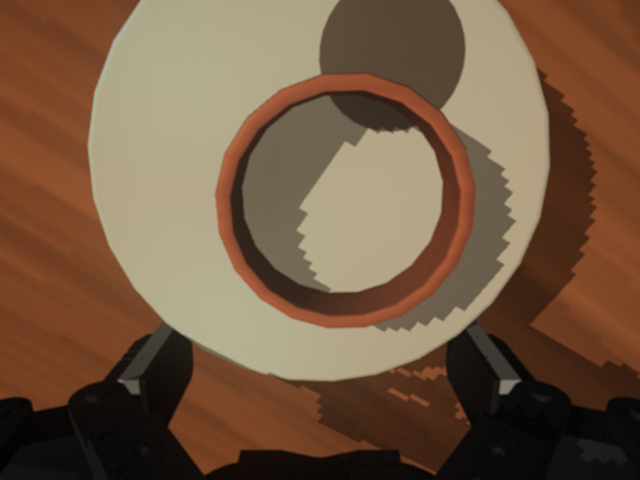

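Call:
move_arm(
  steps=[1, 0.8, 0.56, 0, 0, 0, 0, 1, 1.02, 0.72, 0, 0, 0, 0, 1, 1.02, 0.72, 0, 0, 0, 0, 1, 1.02, 0.72, 0, 0, 0, 0, 1, 1.02, 0.72, 0, 0, 0, 0, 1, 1.02, 0.72, 0, 0, 0, 0, 1, 1.02, 0.72, 0, 0, 0, 0, 1, 0.8, 0.56, 0, 0, 0, 0],
)

```text
t: 7.4
eef_pos: [0.4314, -0.2955, 0.0342]
tool_rot: [-0.0, 0.954, 0.301, 0.0]
contact_force: [-3.8, -2.6, -0.5]
gripper_width: 1.001
```

```bash
cat >> h.py <<'E'
L=.0563
def plan(R=.15,step=.012,D=(0.4327,-0.110),G=(0.4214,0.2915)):
    o=status.get_obs(); q=o["tool_rot"]; h=2*np.arctan2(q[2],q[1]); p=o["eef_pos"][:2]+L*np.array([np.cos(h),np.sin(h)])
    D=np.array(D);G=np.array(G); d=D-p; l=np.hypot(*d); print("center",p.round(4),"head",np.degrees(h).round(1),"distD",l.round(3))
    g=G-D; lg=np.hypot(*g); hf=np.arctan2(g[1],g[0])+np.arcsin(R/lg)
    h0=np.arctan2(d[1],d[0])-np.arcsin(min(1,R/l)); tl=np.sqrt(max(0,l*l-R*R))
    print("h0",np.degrees(h0).round(1),"tangent len",tl.round(4),"hf",np.degrees(hf).round(1))
    # arc rows
    n=max(1,int(np.ceil(R*(hf-h0)/step))); a=np.linspace(h0,hf,n+1)
    c=np.c_[D[0]+R*np.sin(a),D[1]-R*np.cos(a)]; t=c-L*np.c_[np.cos(a),np.sin(a)]
    print("dyaw",np.degrees((hf-h0)/n).round(2)); print((np.diff(t,axis=0)*100).round(2).tolist()); print("arc start tcp",t[0].round(4),"end",t[-1].round(4))
E
python3 - <<'E'
from h import *
report("4"); plan()
E
```

```text
t 7.4 tcp [ 0.4314 -0.2955  0.0342]
top [(0.82, array([ 0.508 , -0.2501]), 'area ratio', 0.36)]
 bangle [ 0.4827 -0.2804] 0.49
scene [(0.91, array([ 0.4779, -0.2632]), 'area ratio', 0.94), (0.28, array([0.642 , 0.1227]), 'area ratio', 0.44)]
 bangle [ 0.4851 -0.2748] 0.57
center [ 0.4769 -0.264 ] head 35.0 distD 0.16
h0 36.6 tangent len 0.0563 hf 113.5
dyaw 4.53
[[1.2, 0.4], [1.17, 0.49], [1.12, 0.58], [1.07, 0.67], [1.02, 0.75], [0.96, 0.83], [0.89, 0.9], [0.81, 0.97], [0.73, 1.03], [0.65, 1.08], [0.56, 1.13], [0.47, 1.17], [0.38, 1.21], [0.28, 1.23], [0.18, 1.25], [0.08, 1.26], [-0.02, 1.27]]
arc start tcp [ 0.4769 -0.264 ] end [ 0.5927 -0.1017]
```

Call:
move_arm(
  steps=[1, 1.14, 0.79, 0, 0, 0, 0, 1, 1.14, 0.79, 0, 0, 0, 0, 1, 1.14, 0.79, 0, 0, 0, 0, 1, 1.14, 0.79, 0, 0, 0, 1.5, 1, 1.2, 0.4, 0, 0, 0, 4.53, 1, 1.17, 0.49, 0, 0, 0, 4.53, 1, 1.12, 0.58, 0, 0, 0, 4.53, 1, 1.07, 0.67, 0, 0, 0, 4.53],
)

```text
t: 8.5
eef_pos: [0.521, -0.245, 0.0345]
tool_rot: [0.001, 0.889, 0.459, -0.001]
contact_force: [-3.5, -4.2, 0.9]
gripper_width: 0.998
```

```bash
python3 - <<'E'
from h import *
report("5"); plan()
r=cams.read_camera("wrist"); cv2.imwrite("pics/w5.png",r["pixels"][:,:,::-1])
E
```

```text
t 8.5 tcp [ 0.521  -0.245   0.0345]
top [(0.52, array([ 0.5981, -0.1758]), 'area ratio', 0.1)]
scene [(0.94, array([ 0.5547, -0.1984]), 'area ratio', 0.97)]
 bangle [ 0.5652 -0.2122] 0.67
center [ 0.554  -0.1974] head 54.5 distD 0.15
h0 54.2 tangent len 0.0 hf 113.5
dyaw 4.56
[[1.03, 0.75], [0.97, 0.83], [0.9, 0.9], [0.83, 0.97], [0.75, 1.03], [0.66, 1.09], [0.57, 1.14], [0.48, 1.18], [0.39, 1.22], [0.29, 1.24], [0.19, 1.26], [0.09, 1.27], [-0.02, 1.28]]
arc start tcp [ 0.5215 -0.2434] end [ 0.5927 -0.1017]
```

View pics/w5.png

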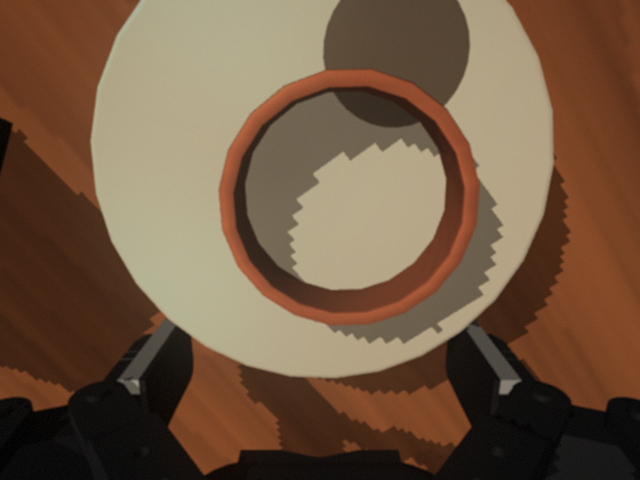

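Call:
move_arm(
  steps=[1, 1.0, 0.78, 0, 0, 0, 4.56, 1, 0.97, 0.83, 0, 0, 0, 4.56, 1, 0.9, 0.9, 0, 0, 0, 4.56, 1, 0.83, 0.97, 0, 0, 0, 4.56, 1, 0.75, 1.03, 0, 0, 0, 4.56, 1, 0.66, 1.09, 0, 0, 0, 4.56, 1, 0.57, 1.14, 0, 0, 0, 4.56, 1, 0.48, 1.18, 0, 0, 0, 4.56],
)

```text
t: 9.65
eef_pos: [0.5831, -0.1657, 0.0344]
tool_rot: [0.001, 0.7, 0.714, -0.001]
contact_force: [0.0, -3.0, -1.0]
gripper_width: 0.999
```

```bash
python3 - <<'E'
from h import *
report("6"); plan()
E
```

```text
t 9.65 tcp [ 0.5831 -0.1657  0.0344]
top []
scene [(0.82, array([ 0.582 , -0.1083]), 'area ratio', 0.98)]
 bangle [ 0.5954 -0.1142] 0.81
center [ 0.5817 -0.1083] head 90.9 distD 0.149
h0 -269.3 tangent len 0.0 hf 113.5
dyaw 4.56
[[0.39, 1.21], [0.29, 1.24], [0.19, 1.26], [0.09, 1.27], [-0.01, 1.27], [-0.11, 1.27], [-0.22, 1.26], [-0.31, 1.23], [-0.41, 1.21], [-0.51, 1.17], [-0.6, 1.13], [-0.68, 1.07], [-0.77, 1.02], [-0.85, 0.95], [-0.92, 0.88], [-0.99, 0.81], [-1.05, 0.73], [-1.1, 0.64], [-1.15, 0.55], [-1.19, 0.46], [-1.22, 0.36], [-1.25, 0.26], [-1.26, 0.16], [-1.27, 0.06], [-1.27, -0.04], [-1.27, -0.14], [-1.25, -0.24], [-1.23, -0.34], [-1.2, -0.44], [-1.16, -0.53], [-1.11, -0.62], [-1.06, -0.71], [-1.0, -0.79], [-0.94, -0.87], [-0.86, -0.94], [-0.79, -1.0], [-0.7, -1.06], [-0.62, -1.11], [-0.53, -1.16], [-0.43, -1.2], [-0.34, -1.23], [-0.24, -1.25], [-0.14, -1.27], [-0.04, -1.27], [0.07, -1.27], [0.17, -1.26], [0.27, -1.25], [0.36, -1.22], [0.46, -1.19], [0.55, -1.15], [0.64, -1.1], [0.73, -1.05], [0.81, -0.98], [0.88, -0.92], [0.95, -0.84], [1.02, -0.77], [1.08, -0.68], [1.13, -0.59], [1.17, -0.5], [1.21, -0.41], [1.24, -0.31], [1.26, -0.21], [1.27, -0.11], [1.27, -0.01], [1.27, 0.09], [1.26, 0.19], [1.24, 0.29], [1.21, 0.39], [1.18, 0.48], [1.14, 0.58], [1.09, 0.66], [1.03, 0.75], [0.97, 0.83], [0.9, 0.9], [0.82, 0.97], [0.74, 1.03], [0.66, 1.09], [0.57, 1.14], [0.48, 1.18], [0.38, 1.21], [0.29, 1.24], [0.19, 1.26], [0.09, 1.27], [-0.02, 1.27]]
arc start tcp [ 0.5833 -0.1646] end [ 0.5927 -0.1017]
```

View pics/scene_6.png

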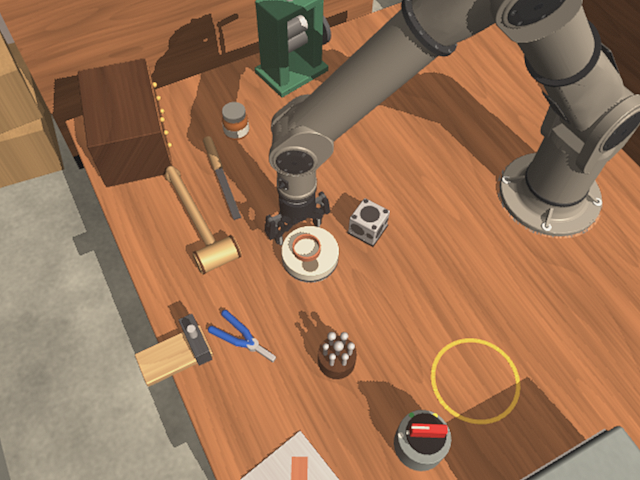

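Call:
move_arm(
  steps=[1, 0.37, 1.25, 0, 0, 0, 4.56, 1, 0.29, 1.24, 0, 0, 0, 4.56, 1, 0.19, 1.26, 0, 0, 0, 4.56, 1, 0.09, 1.27, 0, 0, 0, 4.56, 1, -0.02, 1.27, 0, 0, 0, 4.5, 1, -0.48, 1.1, 0, 0, 0, 0, 1, -0.48, 1.1, 0, 0, 0, 0, 1, -0.48, 1.1, 0, 0, 0, 0],
)

```text
t: 10.75
eef_pos: [0.5775, -0.0688, 0.0344]
tool_rot: [0.0, 0.547, 0.837, -0.0]
contact_force: [2.4, -4.6, -0.6]
gripper_width: 1.002
```

```bash
cat >> h.py <<'E'
def where(G=(0.4214,0.2915),P=(.643,.124),D=(0.4327,-0.110)):
    o=status.get_obs(); q=o["tool_rot"]; h=2*np.arctan2(q[2],q[1]); p=o["eef_pos"][:2]+L*np.array([np.cos(h),np.sin(h)])
    g=np.array(G)-p; print("center",p.round(4),"head",np.degrees(h).round(1),"to ring",np.hypot(*g).round(4),"dir",np.degrees(np.arctan2(g[1],g[0])).round(1),"dP",np.hypot(*(p-P)).round(3),"dD",np.hypot(*(p-D)).round(3))
E
python3 - <<'E'
from h import *
report("7"); where()
E
```

```text
t 10.75 tcp [ 0.5775 -0.0688  0.0344]
top [(0.5, array([ 0.5219, -0.0637]), 'area ratio', 0.02), (0.16, array([0.5905, 0.3517]), 'area ratio', 0.71)]
scene [(0.59, array([0.6435, 0.123 ]), 'area ratio', 0.44), (0.56, array([ 0.5536, -0.0157]), 'area ratio', 0.96)]
 bangle [ 0.5615 -0.0216] 0.73
center [ 0.5548 -0.0162] head 113.8 to ring 0.3354 dir 113.4 dP 0.166 dD 0.154
```

View pics/scene_7.png

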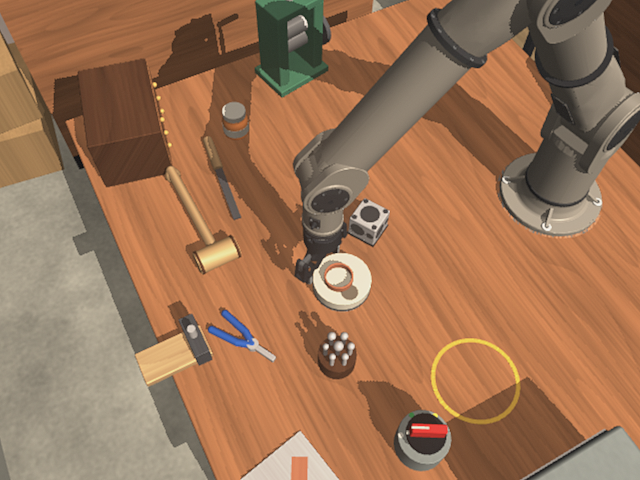

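Call:
move_arm(
  steps=[1, -0.5, 1.16, 0, 0, 0, 0, 1, -0.56, 1.29, 0, 0, 0, 0, 1, -0.56, 1.29, 0, 0, 0, 0, 1, -0.56, 1.29, 0, 0, 0, 0, 1, -0.56, 1.29, 0, 0, 0, 0, 1, -0.56, 1.29, 0, 0, 0, 0, 1, -0.56, 1.29, 0, 0, 0, 0, 1, -0.56, 1.29, 0, 0, 0, 0],
)

```text
t: 11.85
eef_pos: [0.5333, 0.0346, 0.0343]
tool_rot: [0.0, 0.546, 0.838, -0.0]
contact_force: [2.2, -4.2, 0.2]
gripper_width: 1.0
```

Call:
move_arm(
  steps=[1, -0.56, 1.29, 0, 0, 0, 0, 1, -0.56, 1.29, 0, 0, 0, 0, 1, -0.56, 1.29, 0, 0, 0, 0, 1, -0.56, 1.29, 0, 0, 0, 0, 1, -0.56, 1.29, 0, 0, 0, 0, 1, -0.56, 1.29, 0, 0, 0, 0, 1, -0.56, 1.29, 0, 0, 0, 0, 1, -0.4, 0.92, 0, 0, 0, 0],
)

```text
t: 12.65
eef_pos: [0.4896, 0.1343, 0.0343]
tool_rot: [-0.0, 0.546, 0.838, -0.0]
contact_force: [2.5, -4.7, 1.3]
gripper_width: 0.997
```

```bash
python3 - <<'E'
from h import *
report("8"); where()
E
```

```text
t 12.65 tcp [0.4896 0.1343 0.0343]
top [(0.88, array([0.4315, 0.1706]), 'area ratio', 0.22), (0.52, array([0.6019, 0.3679]), 'area ratio', 0.31)]
 bangle [0.4759 0.1787] 0.55
scene [(0.71, array([0.4656, 0.19  ]), 'area ratio', 0.9)]
 bangle [0.479  0.1838] 0.78
center [0.4673 0.185 ] head 113.8 to ring 0.1159 dir 113.3 dP 0.186 dD 0.297
```

View pics/scene_8.png

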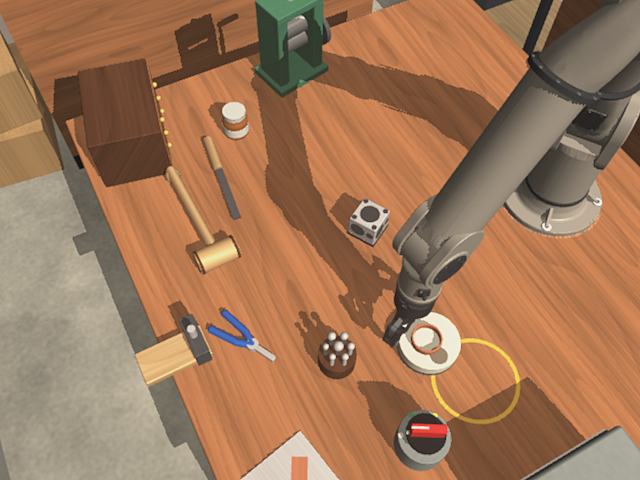

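Call:
move_arm(
  steps=[1, -0.52, 1.2, 0, 0, 0, 0, 1, -0.52, 1.2, 0, 0, 0, 0, 1, -0.52, 1.2, 0, 0, 0, 0, 1, -0.52, 1.2, 0, 0, 0, 0, 1, -0.52, 1.2, 0, 0, 0, 0, 1, -0.52, 1.2, 0, 0, 0, 0, 1, -0.4, 0.92, 0, 0, 0, 0, 1, -0.24, 0.55, 0, 0, 0, 0],
)

```text
t: 13.75
eef_pos: [0.4529, 0.2196, 0.0343]
tool_rot: [0.0, 0.546, 0.838, -0.0]
contact_force: [3.1, -5.5, 0.5]
gripper_width: 0.997
```

```bash
python3 - <<'E'
from h import *
report("9"); where()
E
```

```text
t 13.75 tcp [0.4529 0.2196 0.0343]
top [(0.57, array([0.3959, 0.2693]), 'area ratio', 0.31)]
 bangle [0.4447 0.2663] 0.58
scene [(0.8, array([0.4292, 0.2773]), 'area ratio', 0.85)]
 bangle [0.4432 0.2688] 0.88
center [0.43   0.2716] head 113.8 to ring 0.0217 dir 113.4 dP 0.259 dD 0.382
```

View pics/scene_9.png

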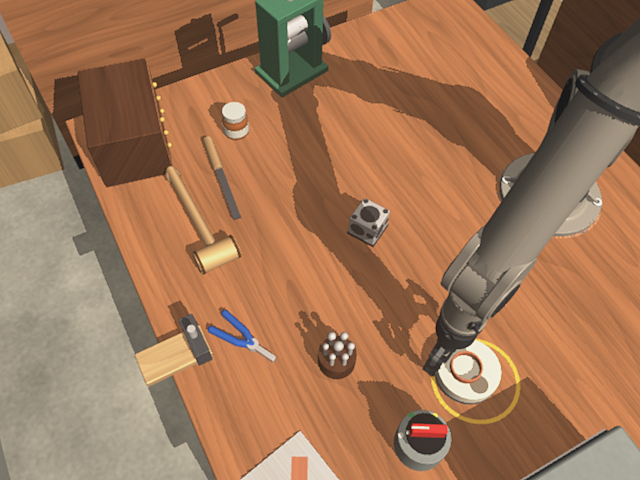

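Call:
move_arm(
  steps=[1, -0.24, 0.56, 0, 0, 0, 0, 1, -0.24, 0.56, 0, 0, 0, 0, 1, -0.2, 0.46, 0, 0, 0, 0, 1, -0.12, 0.28, 0, 0, 0, 0, 1, 0, 0, 0, 0, 0, 0],
)

```text
t: 14.55
eef_pos: [0.4449, 0.2385, 0.0343]
tool_rot: [0.0, 0.546, 0.838, -0.0]
contact_force: [1.0, -4.0, -0.0]
gripper_width: 1.0
```

```bash
python3 - <<'E'
from h import *
report("10"); where()
E
```

```text
t 14.55 tcp [0.4449 0.2385 0.0343]
top [(0.66, array([0.3874, 0.291 ]), 'area ratio', 0.27)]
 bangle [0.4306 0.2872] 0.45
scene [(0.82, array([0.4229, 0.2969]), 'area ratio', 0.79), (0.64, array([0.5697, 0.3343]), 'area ratio', 0.35)]
center [0.4222 0.2899] head 113.8 to ring 0.0018 dir 116.1 dP 0.276 dD 0.4
```

View pics/scene_10.png

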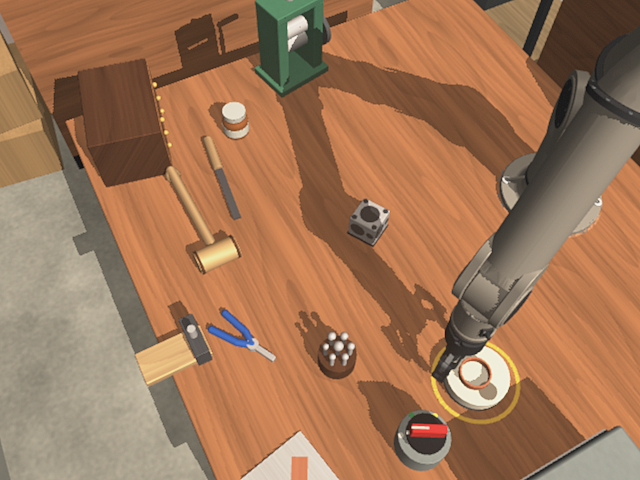

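Call:
move_arm(
  steps=[1, 0.4, -0.9, 0, 0, 0, 0, 1, 0.8, -1.8, 0, 0, 0, 0, 1, 0.8, -1.8, 0, 0, 0, 0, 1, 0.8, -1.8, 3, 0, 0, 0, 1, 0, 0, 5, 0, 0, 0, 1, 0, 0, 5, 0, 0, 0, 1, 0, -3, 4, 0, 0, 0, 1, 0, -4, 2, 0, 0, 0],
)

```text
t: 15.65
eef_pos: [0.4746, 0.1067, 0.228]
tool_rot: [0.001, 0.544, 0.839, 0.003]
contact_force: [-0.0, -0.1, -0.3]
gripper_width: 1.002
```

```bash
python3 - <<'E'
from h import *
report("11")
for c in ["top","scene"]:
    r=cams.read_camera(c); x=r["pixels"]
    for n,z in [("selector_base",0),("selector_grip",.104)]:
        for p in models.place_of(c,n)[:1]: print(c,n,back(r,p["position"][1],p["position"][0],z),p["score"])
    for s in models.silhouettes(c,"selector_grip")[:2]: print(s["box"],s["score"],s["region"].sum())
    crop=x[185:265,110:200] if c=="top" else x[395:480,370:470]
    cv2.imwrite(f"pics/sel_{c}b.png",cv2.resize(crop[:,:,::-1],None,fx=6,fy=6,interpolation=2))
E
```

```text
t 15.65 tcp [0.4746 0.1067 0.228 ]
top []
scene [(0.82, array([0.4232, 0.2882]), 'area ratio', 0.98)]
 bangle [0.4307 0.2837] 0.87
top selector_base [0.5921378  0.34356226 0.        ] 0.76
top selector_grip [0.59550486 0.34133843 0.104     ] 0.8
[142.3, 220.4, 17.4, 33.5] 0.74 346
scene selector_base [0.58474607 0.34347719 0.        ] 0.97
scene selector_grip [0.59003605 0.3427682  0.104     ] 0.84
[426.8, 434.4, 43.6, 43.0] 0.94 1334
[224.6, 177.3, 39.2, 83.0] 0.37 752
```

View pics/scene_11.png

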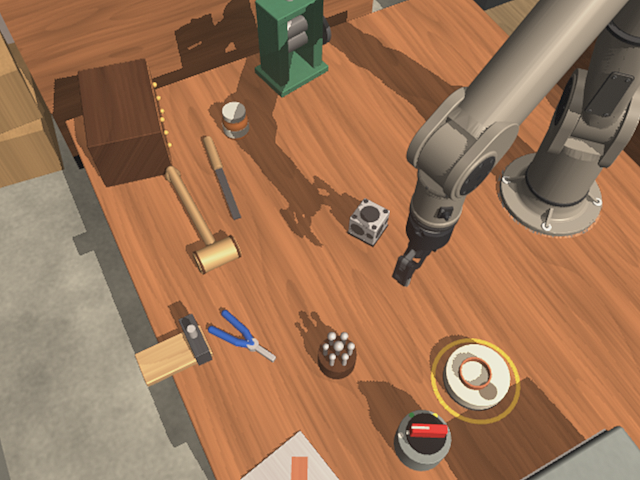

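View pics/sel_sceneb.png

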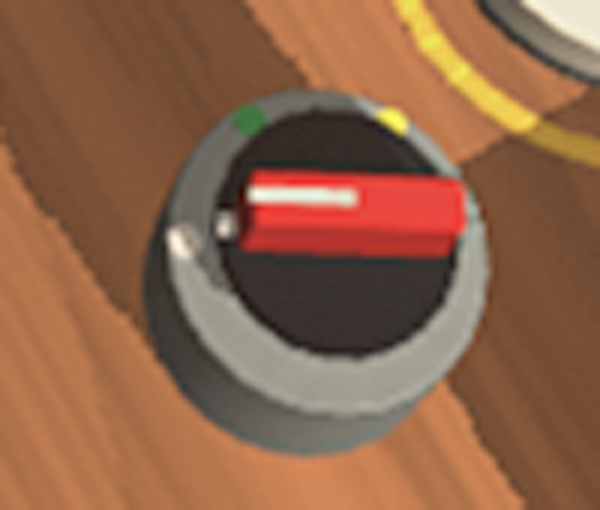

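View pics/sel_topb.png

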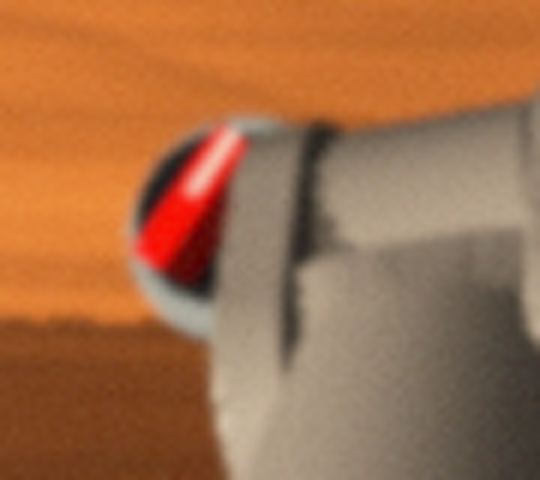

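```bash
python3 - <<'E'
from h import *
r=cams.read_camera("scene")
f=lambda x,y:(370+x/6,395+y/6)
a=back(r,*f(247,195),.121);b=back(r,*f(463,200),.121)
print("bar",a,b,(a+b)/2,np.hypot(*(a-b)[:2]),np.degrees(np.arctan2(*(a-b)[1::-1])))
d=[back(r,*f(*p),.065)[:2] for p in [(185,240),(250,120),(393,120)]]
print(d)
# center from circle of 3 dots, and LSQ with yaw
from scipy.optimize import least_squares
def F(p): return np.concatenate([p[:2]+.042*np.array([np.cos(p[2]-k*np.pi/3),np.sin(p[2]-k*np.pi/3)])-d[k] for k in range(3)])
s=least_squares(F,[.59,.345,np.radians(30)]);print(s.x[:2],np.degrees(s.x[2]),(s.fun*1e3).round(1))
# top0
im=cv2.imread("pics/top0.png"); rt=cams.read_camera("top")
cv2.imwrite("pics/selt.png",cv2.resize(im[195:255,120:190],None,fx=8,fy=8,interpolation=2))
E
```

```text
bar [0.61621583 0.3293342  0.121     ] [0.56230999 0.35915807 0.121     ] [0.58926291 0.34424614 0.121     ] 0.06160602898362969 -28.953940508671135
[array([0.62502926, 0.32346897]), array([0.58856713, 0.30220597]), array([0.55008044, 0.3223578 ])]
[0.58738564 0.34400633] -28.963230445319144 [-0.9  0.2 -0.4 -0.2  1.3 -0. ]
```

View pics/selt.png

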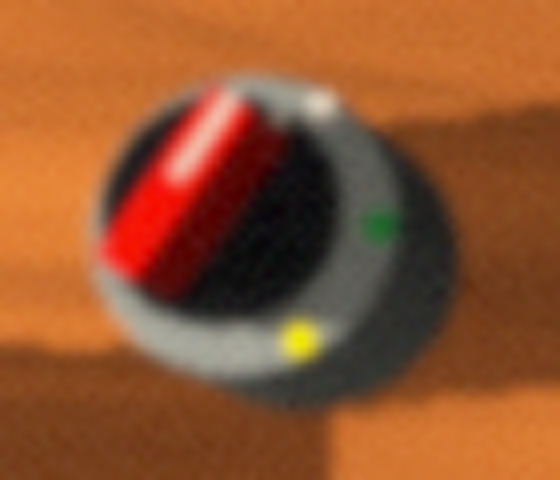

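Call:
move_arm(
  steps=[1, 1.62, 3.39, 0, 0, 0, 5.3, 1, 1.62, 3.39, 0, 0, 0, 5.3, 1, 1.62, 3.39, 0, 0, 0, 5.3, 1, 1.62, 3.39, 0, 0, 0, 5.3, 1, 1.62, 3.39, 0, 0, 0, 5.3, 1, 1.62, 3.39, 0, 0, 0, 5.3, 1, 1.62, 3.39, 0, 0, 0, 5.3, 1, 0, 0, 0, 0, 0, 0],
)

```text
t: 17.25
eef_pos: [0.5863, 0.3488, 0.2235]
tool_rot: [-0.0, 0.247, 0.969, 0.001]
contact_force: [-0.6, 1.2, -0.1]
gripper_width: 0.995
```

```bash
python3 - <<'E'
from h import *
o=status.get_obs(); print(o["eef_pos"],o["tool_rot"],o["q"].round(2)); q=o["tool_rot"]; print(np.degrees(2*np.arctan2(q[2],q[1])))
r=cams.read_camera("wrist"); cv2.imwrite("pics/w12.png",r["pixels"][:,:,::-1]); print(r["T_tool_cam"])
E
```

```text
[0.58634783 0.34883829 0.22345617] [-3.00139435e-04  2.47158982e-01  9.68973898e-01  1.38994457e-03] [-0.81  0.53  0.26  1.58 -0.15  1.05  0.57]
151.38105272727157
[[ 2.19973209e-04 -9.58762479e-01 -2.84208481e-01  7.30230587e-02]
 [ 9.99999976e-01  2.15338991e-04  4.75505114e-05  1.55914962e-04]
 [ 1.56115214e-05 -2.84208484e-01  9.58762503e-01 -1.18065844e-01]
 [ 0.00000000e+00  0.00000000e+00  0.00000000e+00  1.00000000e+00]]
```

View pics/w12.png

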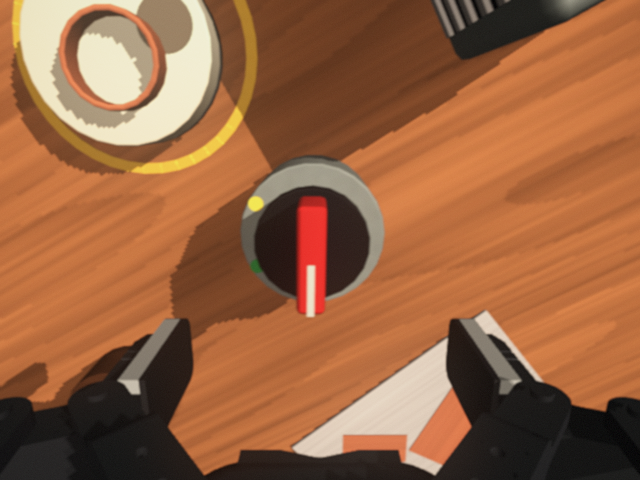

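```bash
python3 - <<'E'
from h import *
from scipy.spatial.transform import Rotation as R
o=status.get_obs(); q=o["tool_rot"]; r=cams.read_camera("wrist")
Tt=np.eye(4);Tt[:3,:3]=R.from_quat([q[1],q[2],q[3],q[0]]).as_matrix();Tt[:3,3]=o["eef_pos"]; r["T"]=Tt@r["T_tool_cam"]
hsv=cv2.cvtColor(r["pixels"],cv2.COLOR_RGB2HSV); m=cv2.inRange(hsv,(0,200,150),(6,255,255))|cv2.inRange(hsv,(174,200,150),(180,255,255)); m[:180]=0;m[330:]=0
v,u=np.nonzero(m); sel=(u>280)&(u<345);u=u[sel];v=v[sel]; print(u.min(),u.max(),v.min(),v.max())
a=back(r,310,316,.121);b=back(r,313,208,.121); b2=back(r,313.5,199,.121)
for b in (b,b2): print((a+b)/2,np.hypot(*(a-b)[:2]),np.degrees(np.arctan2(*(a-b)[1::-1])))
c=r["pixels"][185:330,230:400]; cv2.imwrite("pics/w12c.png",cv2.resize(c[:,:,::-1],None,fx=4,fy=4,interpolation=2))
E
```

```text
304 332 195 311
[0.58662939 0.34080167 0.121     ] 0.0613485379715672 -30.664207948094408
[0.58463201 0.34206075 0.121     ] 0.06606910981087837 -30.77582178433635
```

View pics/w12c.png

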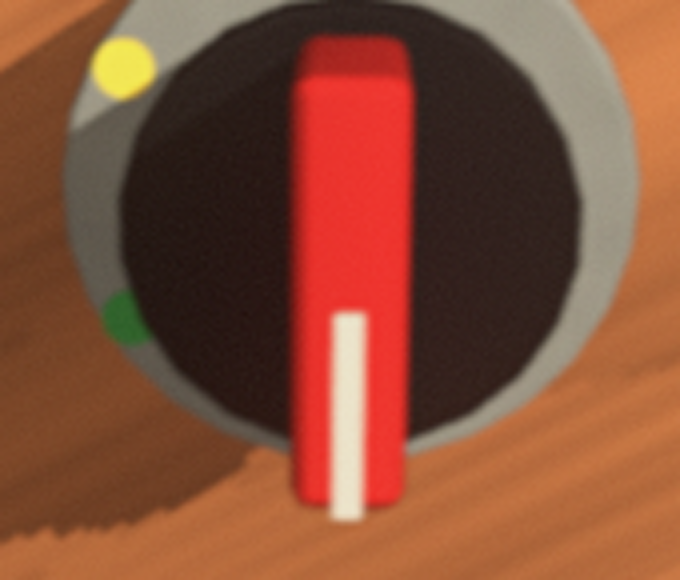

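```bash
python3 - <<'E'
from h import *
from scipy.spatial.transform import Rotation as R
o=status.get_obs(); q=o["tool_rot"]; r=cams.read_camera("wrist")
Tt=np.eye(4);Tt[:3,:3]=R.from_quat([q[1],q[2],q[3],q[0]]).as_matrix();Tt[:3,3]=o["eef_pos"]; r["T"]=Tt@r["T_tool_cam"]
a=back(r,317.5,310.8,.121);b=back(r,318.2,204.5,.121)
print((a+b)/2,np.hypot(*(a-b)[:2]),np.degrees(np.arctan2(*(a-b)[1::-1])))
o=status.get_obs();print(o["eef_pos"])
E
```

```text
[0.58619073 0.34249751 0.121     ] 0.060051841597151275 -29.45024134530649
[0.58623355 0.34185036 0.22379727]
```

Call:
move_arm(
  steps=[1, 0, 0, 0, 0, 0, 0, 1, 0, 0, 0, 0, 0, 0],
)

```text
t: 17.6
eef_pos: [0.5864, 0.3414, 0.2246]
tool_rot: [0.0, 0.252, 0.968, -0.0]
contact_force: [0.6, 0.1, 0.0]
gripper_width: 1.0
```

```bash
python3 - <<'E'
from h import *
from scipy.spatial.transform import Rotation as R
for i in range(3):
    o=status.get_obs(); q=o["tool_rot"]; r=cams.read_camera("wrist")
    Tt=np.eye(4);Tt[:3,:3]=R.from_quat([q[1],q[2],q[3],q[0]]).as_matrix();Tt[:3,3]=o["eef_pos"]; r["T"]=Tt@r["T_tool_cam"]
    hsv=cv2.cvtColor(r["pixels"],cv2.COLOR_RGB2HSV); m=cv2.inRange(hsv,(0,150,200),(8,255,255)); m[:180]=0;m[330:]=0;m[:,:280]=0;m[:,360:]=0
    v,u=np.nonzero(m); lo,hi=v.min(),v.max()
    a=back(r,u[v>hi-15].mean(),hi+.5,.121);b=back(r,u[v<lo+15].mean(),lo-.5,.121)
    print(o["eef_pos"],lo,hi,(a+b)/2,np.hypot(*(a-b)[:2]),np.degrees(np.arctan2(*(a-b)[1::-1])),np.degrees(2*np.arctan2(q[2],q[1])))
E
```

```text
[0.58638605 0.34140034 0.22460641] 198 305 [0.58608001 0.34623281 0.121     ] 0.06079782503276979 -28.794566395407553 150.80254724358704
[0.58637159 0.34167722 0.22466252] 199 305 [0.58611759 0.34604288 0.121     ] 0.06028989531101199 -28.72737041409216 150.82254488658995
[0.5863725  0.34191623 0.2246518 ] 199 305 [0.58608043 0.34622943 0.121     ] 0.06028672351889735 -28.687512994985102 150.84447337299437
```

Call:
move_arm(
  steps=[1, 0.05, 0.33, -2.5, 0, 0, 0.2, 1, 0, 0, -3, 0, 0, 0, 1, 0, 0, -2.5, 0, 0, 0, 1, 0, 0, -1.7, 0, 0, 0, 1, 0, 0, -0.8, 0, 0, 0, 1, 0, 0, 0, 0, 0, 0],
)

```text
t: 18.35
eef_pos: [0.5866, 0.3457, 0.1186]
tool_rot: [-0.0, 0.25, 0.968, -0.001]
contact_force: [-0.5, -0.6, 0.6]
gripper_width: 1.001
```

```bash
python3 - <<'E'
from h import *
o=status.get_obs(); print(o["eef_pos"],o["contact_force"])
r=cams.read_camera("scene"); cv2.imwrite("pics/s13.png",cv2.resize(r["pixels"][290:480,300:540,::-1],None,fx=3,fy=3,interpolation=2))
r=cams.read_camera("wrist"); cv2.imwrite("pics/w13.png",r["pixels"][:,:,::-1])
E
```

```text
[0.58655255 0.34569832 0.11857163] [-0.52204689 -0.59983507  0.58854679]
```

View pics/s13.png

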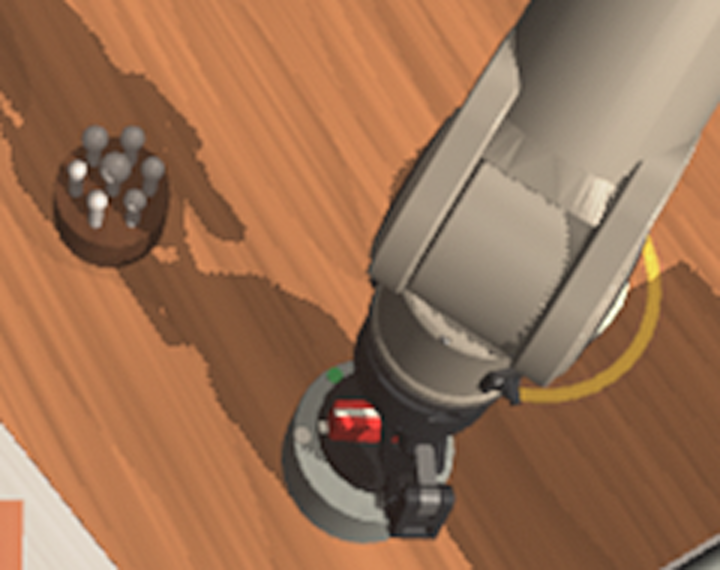

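View pics/w13.png

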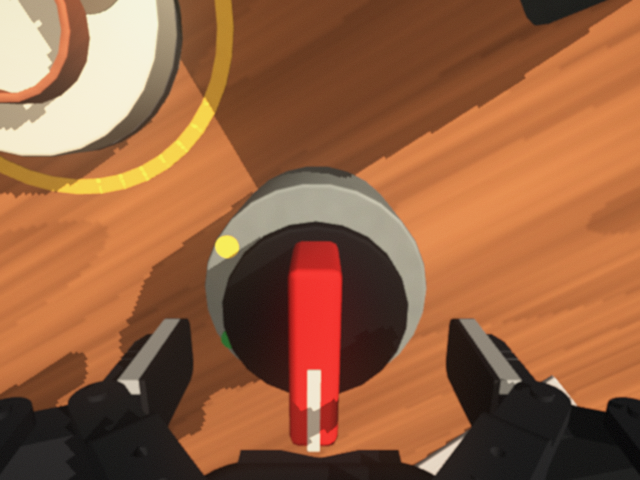

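Call:
move_arm(
  steps=[-1, 0, 0, 0, 0, 0, 0, -1, 0, 0, 0, 0, 0, 0, -1, 0, 0, 0, 0, 0, 0, -1, 0, 0, 0, 0, 0, 0, -1, 0, 0, 0, 0, 0, 0, -1, 0, 0, 0, 0, 0, 0, -1, 0, 0, 0, 0, 0, 0],
  newtons=40,
)

```text
t: 19.15
eef_pos: [0.5865, 0.3451, 0.1192]
tool_rot: [-0.0, 0.25, 0.968, -0.001]
contact_force: [-2.5, -3.4, 2.1]
gripper_width: 0.177
```

```bash
python3 - <<'E'
from h import *
o=status.get_obs(); print(o["eef_pos"],o["contact_force"],o["torque"],o["gripper_width"])
r=cams.read_camera("wrist"); cv2.imwrite("pics/w14.png",r["pixels"][:,:,::-1])
E
```

```text
[0.58646943 0.34510316 0.11919373] [-2.52030637 -3.41550328  2.05024184] [-0.6546226   0.60639002 -0.09636304] 0.1769618048461028
```

View pics/w14.png

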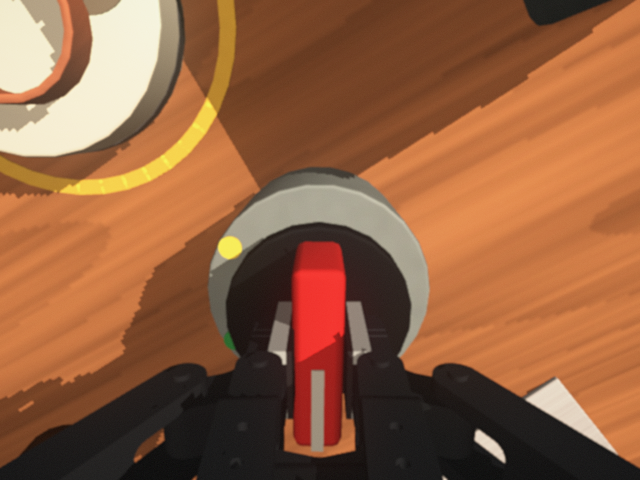

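Call:
move_arm(
  steps=[-1, -0.05, -0.08, -0.2, 0, 0, 0, -1, 0, 0, -0.3, 0, 0, 0, -1, 0, 0, -0.3, 0, 0, 0, -1, 0, 0, -0.3, 0, 0, 0, -1, 0, 0, 0, 0, 0, 0],
)

```text
t: 19.7
eef_pos: [0.5864, 0.3451, 0.1081]
tool_rot: [-0.0, 0.25, 0.968, -0.0]
contact_force: [-4.9, -3.7, 6.3]
gripper_width: 0.181
```

Call:
move_arm(
  steps=[-1, 0, 0, -0.15, 0, 0, 0, -1, 0, 0, -0.15, 0, 0, 0, -1, 0, 0, 0, 0, 0, 0],
)

```text
t: 20.0
eef_pos: [0.5865, 0.3451, 0.1072]
tool_rot: [-0.0, 0.25, 0.968, 0.0]
contact_force: [-7.1, -5.6, 18.3]
gripper_width: 0.183
```

Call:
move_arm(
  steps=[-1, 0, 0, 0, 0, 0, -4, -1, 0, 0, 0, 0, 0, -4, -1, 0, 0, 0, 0, 0, -4],
)

```text
t: 20.3
eef_pos: [0.5866, 0.3452, 0.1072]
tool_rot: [0.0, 0.351, 0.937, 0.0]
contact_force: [-6.8, -4.9, 16.9]
gripper_width: 0.176
```

```bash
python3 - <<'E'
from h import *
o=status.get_obs(); q=o["tool_rot"]; print(o["eef_pos"],o["contact_force"],o["torque"],np.degrees(2*np.arctan2(q[2],q[1])))
r=cams.read_camera("wrist"); cv2.imwrite("pics/w15.png",r["pixels"][:,:,::-1])
E
```

```text
[0.58664748 0.34522506 0.10717245] [-6.84007439 -4.91237399 16.91853856] [-1.17118131  1.60281983 -0.0200029 ] 138.95696494391342
```

View pics/w15.png

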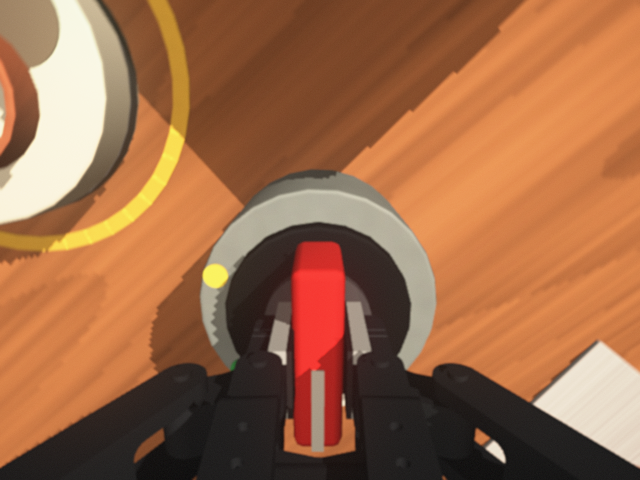

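Call:
move_arm(
  steps=[-1, 0, 0, 0, 0, 0, -6, -1, 0, 0, 0, 0, 0, -6, -1, 0, 0, 0, 0, 0, -6, -1, 0, 0, 0, 0, 0, -6, -1, 0, 0, 0, 0, 0, -6, -1, 0, 0, 0, 0, 0, -6, -1, 0, 0, 0, 0, 0, -6, -1, 0, 0, 0, 0, 0, -6],
)

```text
t: 21.15
eef_pos: [0.5874, 0.3453, 0.1072]
tool_rot: [0.0, 0.702, 0.713, 0.001]
contact_force: [-5.7, -3.9, 15.4]
gripper_width: 0.176
```

```bash
python3 - <<'E'
from h import *
o=status.get_obs(); q=o["tool_rot"]; print(o["eef_pos"],o["contact_force"],o["torque"],np.degrees(2*np.arctan2(q[2],q[1])))
r=cams.read_camera("wrist"); cv2.imwrite("pics/w16.png",r["pixels"][:,:,::-1])
E
```

```text
[0.58736238 0.345335   0.10720718] [-5.71103172 -3.90671366 15.43004282] [-1.01459779  1.15219693  0.02278305] 90.89166363668375
```

View pics/w16.png

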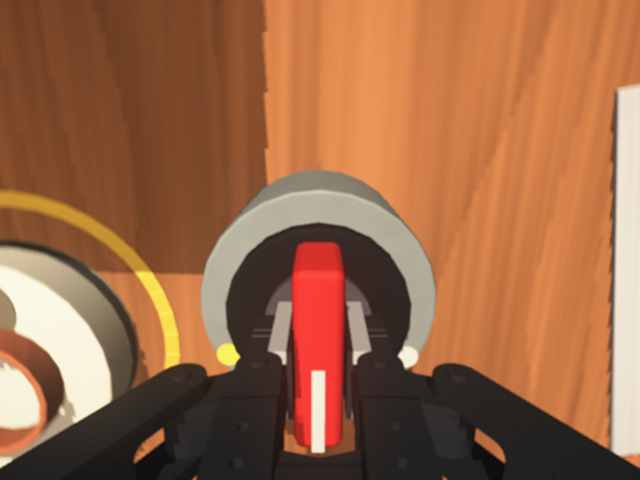

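Call:
move_arm(
  steps=[-1, 0, 0, 0.3, 0, 0, 0, -1, 0, 0, 0.4, 0, 0, 0, -1, 0, 0, 0.4, 0, 0, 0, -1, 0, 0, 0.3, 0, 0, 0, -1, 0, 0, 0, 0, 0, 0, 1, 0, 0, 0, 0, 0, 0, 1, 0, 0, 0, 0, 0, 0, 1, 0, 0, 0, 0, 0, 0],
)

```text
t: 22.0
eef_pos: [0.5858, 0.3458, 0.1188]
tool_rot: [-0.0, 0.7, 0.714, -0.0]
contact_force: [-0.4, 0.5, -0.2]
gripper_width: 0.683
```

Call:
move_arm(
  steps=[1, 0, 0, 0, 0, 0, 0, 1, 0, 0, 0, 0, 0, 0, 1, 0, 0, 0, 0, 0, 0, 1, 0, 0, 2, 0, 0, 0, 1, 0, 0, 4, 0, 0, 0, 1, 0, 0, 5, 0, 0, 0, 1, 0, -4, 2, 0, 0, 0, 1, -2, -4, 0, 0, 0, 0],
)

```text
t: 22.8
eef_pos: [0.5699, 0.2652, 0.2535]
tool_rot: [0.002, 0.7, 0.714, 0.004]
contact_force: [0.0, -0.5, 0.2]
gripper_width: 1.001
```

Call:
move_arm(
  steps=[1, -2, -4, 0, 0, 0, 0, 1, -2, -4, 0, 0, 0, 0, 1, -2, -4, 0, 0, 0, 0, 1, -2, -4, 0, 0, 0, 0, 1, -1, -4, 0, 0, 0, 0, 1, 0, -4, 0, 0, 0, 0, 1, 0, -2, 0, 0, 0, 0, 1, 0, 0, 0, 0, 0, 0],
)

```text
t: 23.6
eef_pos: [0.476, 0.0018, 0.2497]
tool_rot: [0.0, 0.702, 0.712, 0.0]
contact_force: [-0.0, 0.6, 0.5]
gripper_width: 1.001
```

```bash
python3 - <<'E'
from h import *
report("20"); o=status.get_obs(); print(o["contact_force"],o["gripper_width"])
r=cams.read_camera("scene"); cv2.imwrite("pics/s20c.png",cv2.resize(r["pixels"][310:480,360:560,::-1],None,fx=4,fy=3.5,interpolation=2))
m=ring(r)
E
```

```text
t 23.6 tcp [0.476  0.0018 0.2497]
top [(0.84, array([0.4224, 0.2897]), 'area ratio', 0.99)]
 bangle [0.4287 0.2853] 0.52
scene [(0.9, array([0.4232, 0.2883]), 'area ratio', 0.97), (0.72, array([0.6435, 0.1229]), 'area ratio', 0.42)]
 bangle [0.4341 0.2855] 0.84
[-0.39675128  0.02454848  0.211111  ] 0.9995217399475712
```

View pics/s20c.png

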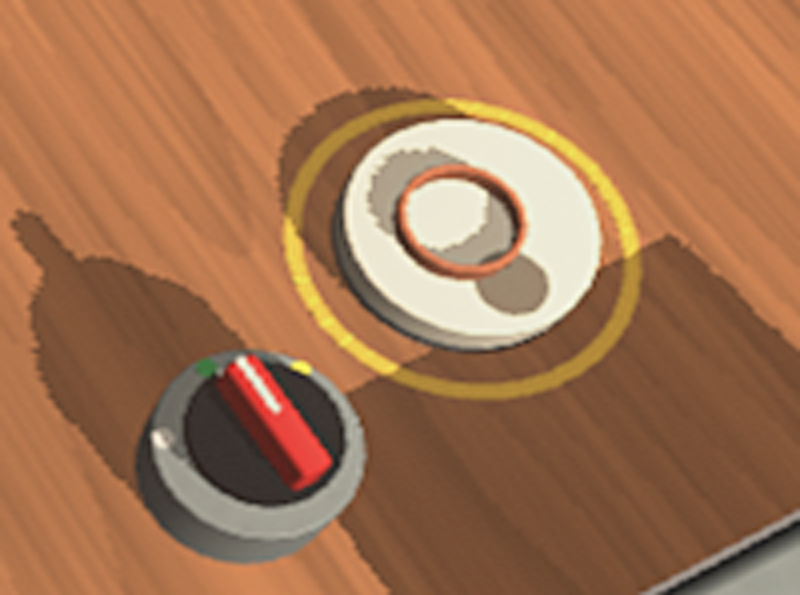

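View pics/top_20.png

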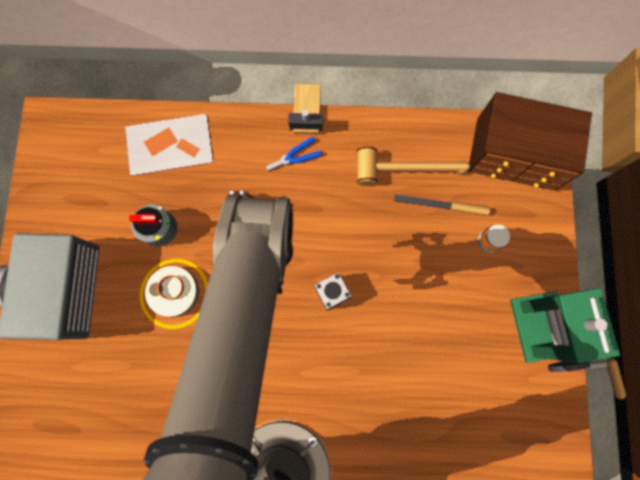

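```bash
python3 - <<'E'
from h import *
r=cams.read_camera("scene"); f=lambda x,y:(360+x/4,310+y/3.5)
for z in (.121,.1085):
    a=back(r,*f(238,362),z);b=back(r,*f(316,472),z)
    print(z,(a+b)/2,np.hypot(*(a-b)[:2]),np.degrees(np.arctan2(*(a-b)[1::-1])))
E
```

```text
0.121 [0.59027629 0.34566986 0.121     ] 0.06007145270317519 -89.69696477883375
0.1085 [0.58668671 0.34395944 0.1085    ] 0.06076623506619146 -89.69696477883356
```

```bash
python3 - <<'E'
from station import order
print(order.hand_in())
E
```

```text
the job is handed in; nothing more can be done
None
```

The board is in the yellow ring with the bangle still on it, the extractor selector is on green, and I handed the job in at about 24 s of the 72 s allowed. No verdict is reported, so the result below rests on my own checks.

**What I did:** I used the open fingers as a fork behind the board. I pushed it beyond the dapping block, on the robot's side of the punch stand, and into the ring. I then gripped the selector bar and pushed it in to its stop, which pressed back with about 18 N. With it in, I turned it 60° clockwise, let it rise, released it and drew the arm clear.

**Last checks:**
- **Board:** it sits about 2 to 4 mm from the ring's centre, and the top and scene cameras agree. The bangle is 8 to 11 mm from the board's centre.
- **Obstacles:** by the measured positions, the board passed with at least 35 mm to spare on both the dapping block and the punch stand. The tools and jar look unmoved in the last top picture.
- **Selector:** the bar points to −89.7°, against about −89° for the green dot. The tool read no contact force once clear.

**Not fully confirmed:** that the selector sprung out fully is inferred from the roughly 12 mm it rose while gripped and from the force falling to zero. The pictures fit this but cannot measure it precisely. While the arm covered the board, the top camera's board fixes were wrong, so I relied on the scene camera and the tool position then.

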